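Offer up the tube heater's washed lid to its hinge and hold it for the pin

TASK

The lid of the tube heater has been washed and stands in the drying rack. Lift it out by its black handle and offer it up, open and upright with its white inside facing the heater's vials, to the hinge at the back of the heater, so that the lid's knuckle sits between the two fixed knuckles and the holes line up in one straight bore for the waiting pin. Finish while still holding the lid there, steady and with its weight in your grip rather than resting on the heater; do not bang it on the heater and leave the glassware and everything else on the counter alone.

Things in the scene. Friction and masses are not known exactly. Their poses are not given: they have to be found in the camera images.
- lid_grip (a point): Centre of the lid's black handle: 14 mm thick (lid x), 90 mm wide (lid y), 34 mm high, to be pinched across its thickness from above. It lies 177 mm above the lid's bore axis and 5 mm to lid +x of it. Lid axes: z up from hinge to handle, y along the bore, x from the white inside to the blue outside.
- lid_bore (a point): Middle of the hole through the lid's single steel knuckle (lid axes): a barrel along y, 58 mm long, 18 mm outside diameter, 12 mm hole. To either side of the barrel the underside of the hinge leaf (125 mm long) lies 12 mm above the bore axis.
- lid_end_left (a point): Centre of the lid knuckle's hole at its +y end (29 mm from lid_bore), lid axes.
- lid_end_right (a point): Centre of the lid knuckle's hole at its -y end (29 mm from lid_bore), lid axes.
- lid: The loose lid, about 0.35 kg: an upright panel 190 mm wide (y), 145 mm high (from 15 to 160 mm above the bore axis), 10 mm thick, blue outside, white inside with a black seal. Steel hinge leaf along its lower edge, black handle on its upper edge. Panel and handle share a mid-plane 5 mm to +x of the bore. Origin and axes as lid_bore.
- heater: Dry-block tube heater, grey, fixed, 210 mm wide, 270 mm deep, 100 mm high; dark sloping control panel at its front (-x), aluminium block with red and white capped vials sunk below the rim, hinge at the back (+x). Origin on the counter under the hinge axis; x to the back, y along the hinge, z up. Its flat back face lies 12 mm to -x of the hinge axis.
- heater_bore (a point): Point on the fixed hinge axis midway between the heater's two steel knuckles, 100 mm up (heater axes); lid_bore belongs here, lid axes parallel to heater axes. Knuckles: 18 mm barrels along y, 12 mm holes, from 32.5 to 62.5 mm either side, so a 65 mm gap open from above for the lid's 58 mm knuckle. Holes in line, the lid's leaf clears the knuckles' tops by 3 mm.
- hinge_pin (a joint): Brass hinge pin (7 mm diameter, 125 mm long, red knob) started in the fixed knuckle on the heater's +y side and sticking out about 112 mm sideways; it waits there for a colleague to push in later (metres pushed in, 0 at the start, about 4 N of friction).
- rack: White drip tray with steel wire rack, fixed, 215 mm deep (x) and 240 mm wide (150 mm in front of its origin to 65 mm behind). Origin on the counter below the middle of the lid's slot. The lid stands with its leaf on two rails 45 mm up, between pairs of blue-tipped wires 119 mm high (2 mm play each side): lifting it straight up by 95 mm clears them.
- beaker: Glass beaker, 52 mm wide, 72 mm high, standing in the tray of the rack in front of the lid; leave alone. Origin under its base.
- reagent: Amber bottle, 56 mm wide, 115 mm high; leave alone. Origin under its base.
- mortar: White bowl, 90 mm wide, 50 mm high; leave alone. Origin under its base.
- jar: Green glass jar with red cap, 60 mm wide, 70 mm high; leave alone. Origin under its base.
- cup: Clear plastic cup, 66 mm wide, 80 mm high; leave alone. Origin under its base.
- dish: Glass dish with a tan sample, 90 mm wide, 14 mm high; leave alone. Origin under its base.
There are look-alikes about, which are no part of the job. There is more than one size of the lid; the one meant has the size given above.

How it is judged (in metres and radians):
On the way:
1. the lid is lifted clear of the drying rack in the grip (contact force between the fingers and lid above 1 N and contact force between lid and rack below 0.05 N and height (world z) of lid_bore above 0.1 m), for 0.1 s.
At the end, for the whole second after the job is handed in: The lid stands upright (within 0.15 rad), white side to the vials, its knuckle between the fixed knuckles, both ends of its 12 mm bore within 3.5 mm of the fixed hinge axis in height and in depth (so the 7 mm pin can pass), still and held by the gripper, with less than 2 N between lid and heater (x of lid_end_left in the frame of heater_bore between -0.0035 and 0.0035 m and z of lid_end_left in the frame of heater_bore between -0.0035 and 0.0035 m and y of lid_end_left in the frame of heater_bore between 0.0245 and 0.0335 m and x of lid_end_right in the frame of heater_bore between -0.0035 and 0.0035 m and z of lid_end_right in the frame of heater_bore between -0.0035 and 0.0035 m and angle between lid's own z axis and vertical below 0.15 rad and contact force between the fingers and lid above 1 N and contact force between lid and heater below 2 N and linear speed of lid below 0.02 m/s); the arm keeps its last pose, push and grip.
It fails at once if the lid bangs or presses hard on the heater (over 25 N) (contact force between lid and heater above 25 N).
It fails at once if the hinge pin is pushed in (value of joint hinge_pin above 0.01 m).
It fails at once if something else on the counter is disturbed (moved over 20 mm) (distance of any of beaker, reagent, mortar, jar, cup, dish from where it was at the start of the episode above 0.02 m).
It also fails if it takes over 40 s, if anything falls off the work surface, if the arm or the gripper's body presses on something with over 40 N, if the wrist force passes 120 N, or if a joint passes its speed limit or range.

ROBOT

A 6-joint arm with a two-finger parallel gripper is mounted at the origin on the work surface. World frame = base frame: x ahead of the robot, y to its left, z up, the work surface at z = 0. Lengths are in mm, angles in rad, forces in N, time in s.
With the tool pointing down it reaches from about 300 to 775 mm from the base axis. Payload 14.6 kg.
Tool frame: the origin (TCP) lies midway between the tips of the shut fingers; the grasp point (between the pads) lies 19 mm behind it; x points along the fingers, z is the direction in which the jaws open and shut, and the axes are right-handed (so a half turn about x gives the same grasp; the last joint's range is limited). The gripper opens to 94 mm and grips with 3 to 60 N. Pads are 16 mm wide; open, the fingers measure 119 mm over their backs; the gripper's body (75 mm by 177 mm) begins 78 mm behind the grasp point.
Start: joints at [-1.358, 0.3, 1.521, -0, 1.321, -0.067], TCP at [151.883, -528.602, 181.646] pointing down, gripper open.
Joint ranges: [-3.03, 3.03], [-0.79, 2.21], [0.23, 2.52], [-1.04, 4.18], [0, 3.07], [-2.55, 2.55]. Speed limits (rad/s): [2.22, 2.22, 2.57, 3.14, 3.14, 3.14].

INTERFACE

Orientations are given as [roll, pitch, yaw] about the fixed x, y, z axes, in that order (R = Rz(yaw) Ry(pitch) Rx(roll)).
In Python, from cell import * gives the robot as it stands.
- The arm moves only by the tool play_rows, never from a script. Its argument "motion" is one flat list of numbers, 7 for each row, row after row: the turn, a rotation vector about the tool's x, y, z in rad, then the shift along the tool's x, y, z in m, then the closure, from -1 (fully open) to 1 (shut), so that 0 is half open. In form: [rx, ry, rz, x, y, z, fingers, rx, ry, rz, x, y, z, fingers, ...]. A call has 1 to 20 rows; each row shifts and turns the pose as measured when the row begins, along the tool's axes as they then stand; what a row does not reach is not made up. A row lasts 1/10 s, in which the tool goes at most 50 mm and 8.59 degrees, less where a joint would pass 70% of its speed; a pose out of reach is approached as far as the arm can. A call with a gripper value outside its range is refused whole. The fingers move at their own pace and stop on an object; "newtons" is the grip in N (left out, the last holds). Time passes only in rows, so rows that do not move let the fingers close. It gives the time, the measured TCP pose, the force and the opening at its end, in the units of the state.
- read_state(): the state, without advancing time (a new reading comes with each control period).
- camera(name): name is "scene" or "top" or "wrist"; returns (picture, depth): 420x560x3 uint8, blue, green, red; 420x560 float32, mm along the optical axis (not along the pixel's ray), 0 where there is no reading.
- camera_params(name): a dict with "fx", "fy", "cx", "cy" (pixels), "T" (4x4, takes a point from camera to world coordinates). Camera axes: x right, y down, z forward; pixel columns grow to the right and rows downward; lengths in mm; the calibration is good to about 2 mm. A picture is of the moment at which its call begins: read the wrist's pose just before it. camera_params takes no time and is no camera call; for the wrist camera it gives the pose at the moment of the call.
- sign_off(): hands the job in, once; it reports no verdict.
Trained networks look in the newest picture that a camera, given by its name, has taken for a name from the list of things; names that differ only in an ending like _2 or _b are one class to them, and where a whole thing is asked for, a point or a joint stands for the part that bears it (a point fixed in the world has none). Each returns a list of dicts, best first, with "conf" (0 to 1); they miss things now and then, are a little off and sometimes report something else, mostly with a low value. They report only what shows in the picture. A call takes as long as a camera call. They do not tell look-alikes from the thing itself.
- masks_of(camera, name): "region" (420x560 bool, what is visible of it).
- place_of(camera, name): "at" ([x, y, z] in mm, in the coordinates of the camera as it stood for that picture, good to about 4 mm: a listed point, or the origin of a listed thing).
The state is a dict: "clock": time; "joints": joint angles; "qd": joint speeds; "effort": joint torques, N m; "eef_pos": TCP position; "eef_rot": TCP orientation; "wrist_force": force on the tool from outside, world axes, zero at the start; "moment": the same for the moment, N m; "finger_gap": finger opening in mm.
Only numpy, scipy, OpenCV 4.12 (cv2) and the standard library are available. Lean on these libraries where they do the work, as an engineer would, in place of code of your own. Each camera call takes 0.05 s, during which the arm holds its last target.

## Working session

There is one attempt and no reset: what is moved stays moved. The work goes in short steps, Python scripts to look and compute and a tool call to move; the robot and the scene stay as the last step left them, time stands still between calls to the robot, and variables do not carry over. Pictures are saved under pics/ and viewed, and the job is handed in when it is done.

Besides the shell and the picture viewer there is one more tool, called after ">>>" as a command line: name --argument value ..., lists and objects as JSON in quotes. play_rows: Moves the arm, as the interface text tells. Its arguments: {"type":"object","properties":{"motion":{"type":"array","items":{"type":"number"}},"newtons":{"type":"number"}},"required":["motion"]}

```bash
mkdir -p pics; ls; python3 - <<'E'
from cell import *
import cv2
s=read_state();print(s)
for n in ["scene","top","wrist"]:
    p,d=camera(n);cv2.imwrite(f"pics/{n}0.png",p)
    c=camera_params(n);print(n,c)
    for t in (["lid","lid_grip","lid_bore","heater","heater_bore","rack"]):
        r=place_of(n,t)
        for q in r[:4]:
            a=q["at"];T=c["T"]
            print(t,round(q["conf"],2),[round(float(x)) for x in (T[:3,:3]@a+T[:3,3])])
E
```

```text
pics
{'clock': 0.0, 'joints': array([-1.35760131e+00,  3.00417723e-01,  1.52156931e+00, -1.56268442e-05,
        1.32068041e+00, -6.66006943e-02]), 'qd': array([2.30891105e-04, 8.20416668e-04, 7.60886183e-05, 4.00907163e-04,
       8.70300515e-05, 2.39829400e-03]), 'effort': array([ 1.63982645e-04, -5.31802154e+01, -3.52738059e+01,  7.08356453e-02,
        2.43719341e-02, -1.11391141e-04]), 'eef_pos': array([ 151.8212132 , -528.34148374,  181.12059759]), 'eef_rot': array([3.08907416, 1.56972143, 1.79807742]), 'wrist_force': array([ 0.49426561,  1.00878221, -0.73892026]), 'moment': array([0.02505294, 0.00300579, 0.02521002]), 'finger_gap': 93.78632780633747}
scene {'fx': 474.96756047420985, 'fy': 474.96756047420985, 'cx': 277.7080149113563, 'cy': 214.40244137823944, 'T': array([[ 7.50617412e-01,  5.43528175e-01, -3.75700178e-01,
         1.06682227e+03],
       [ 6.60733544e-01, -6.15598582e-01,  4.29499209e-01,
        -5.58342239e+02],
       [ 2.16442407e-03, -5.70627295e-01, -8.21206311e-01,
         1.22360198e+03],
       [ 0.00000000e+00,  0.00000000e+00,  0.00000000e+00,
     
[... 736 characters left out ...]
0, -492, 6]
lid_grip 0.83 [727, -492, 6]
lid_grip 0.63 [516, -234, 209]
lid_bore 0.61 [587, -497, 7]
lid_bore 0.59 [514, -236, 34]
heater 0.68 [538, 238, 0]
heater_bore 0.97 [536, 238, 98]
heater_bore 0.29 [767, -222, 3]
rack 0.63 [514, -230, 0]
wrist {'fx': 308.2189856786112, 'fy': 308.2189856786112, 'cx': 272.9559509655973, 'cy': 209.42049284477585, 'T': array([[ 2.76172597e-01, -9.34841066e-01, -2.23161103e-01,
         2.16993464e+02],
       [-9.61107956e-01, -2.68731183e-01, -6.36792642e-02,
        -5.10259628e+02],
       [-4.40355988e-04,  2.32068379e-01, -9.72699375e-01,
         3.85351834e+02],
       [ 0.00000000e+00,  0.00000000e+00,  0.00000000e+00,
         1.00000000e+00]])}
```

View pics/scene0.png

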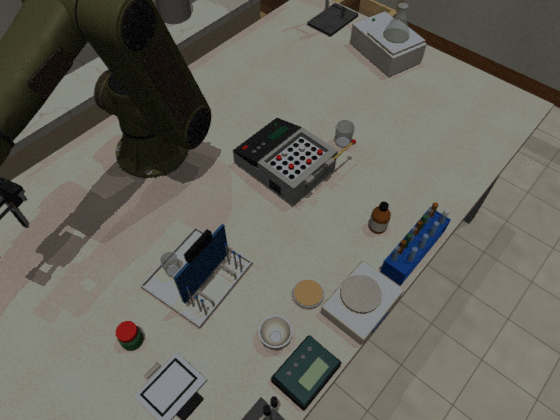

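View pics/top0.png

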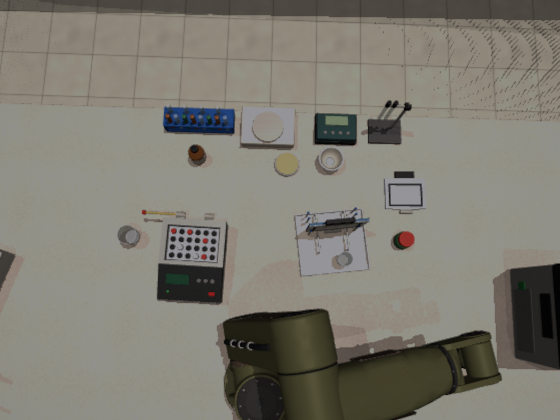

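View pics/wrist0.png

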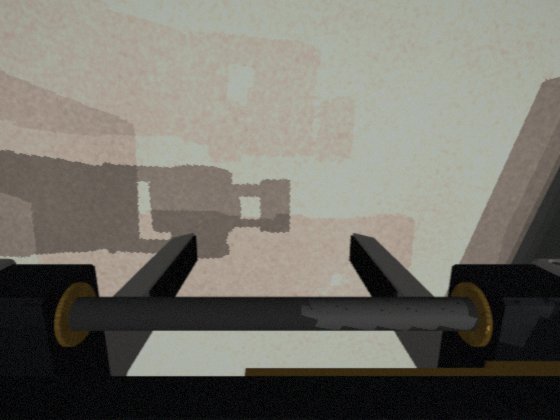

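```bash
cat > h.py <<'E'
from cell import *
import numpy as np, cv2
from scipy.spatial.transform import Rotation as Ro
def pose():
    s=read_state(); return s["eef_pos"], Ro.from_euler("xyz",s["eef_rot"]).as_matrix(), s
# canonical target: tool x down, yaw = azimuth of tool z
def Rt(az):
    z=np.array([np.cos(az),np.sin(az),0]);x=np.array([0,0,-1.]);return np.c_[x,np.cross(z,x),z]
def plan(p,az):
    p0,R0,s=pose();R=Rt(az)
    rv=Ro.from_matrix(R0.T@R).as_rotvec()
    print("rotvec",rv.round(4),"shift in current tool",(R0.T@(np.array(p)-p0)).round(1),"in target tool",(R.T@(np.array(p)-p0)).round(1))
def world(n,u,v,dep,c):
    q=np.array([(u-c["cx"])*dep/c["fx"],(v-c["cy"])*dep/c["fy"],dep]);return c["T"][:3,:3]@q+c["T"][:3,3]
def proj(c,P):
    q=c["T"][:3,:3].T@(np.array(P)-c["T"][:3,3]);return c["fx"]*q[0]/q[2]+c["cx"],c["fy"]*q[1]/q[2]+c["cy"]
def show(s=None):
    p,R,s=pose();print("t",s["clock"],"p",p.round(1),"zaz",np.arctan2(R[1,2],R[0,2]).round(4),"tilt",R[:,0].round(4),"F",s["wrist_force"].round(1),"gap",round(s["finger_gap"],1))
E
python3 - <<'E'
from h import *
show();p,R,s=pose();print(R.round(3))
for az in (0,np.pi): plan([540,150,220],az); 
E
python3 - <<'E'
import cv2
a=cv2.imread('pics/top0.png');cv2.imwrite('pics/a1.png',cv2.resize(a[195:320,100:240],None,fx=5,fy=4.7,interpolation=2))
cv2.imwrite('pics/a2.png',cv2.resize(a[150:290,280:440],None,fx=4.2,fy=4.2,interpolation=2))
E
```

```text
t 1.05 p [ 151.9 -528.6  181.7] zaz -1.291 tilt [ 0. -0. -1.] F [-0.1 -0.1 -0. ] gap 94.4
[[ 0.     0.961  0.276]
 [-0.     0.276 -0.961]
 [-1.     0.     0.   ]]
rotvec [-1.291  0.    -0.   ] shift in current tool [ -38.3  560.4 -545. ] in target tool [-38.3 678.6 388.1]
rotvec [ 1.8506 -0.     -0.    ] shift in current tool [ -38.3  560.4 -545. ] in target tool [ -38.3 -678.6 -388.1]
```

View pics/a1.png

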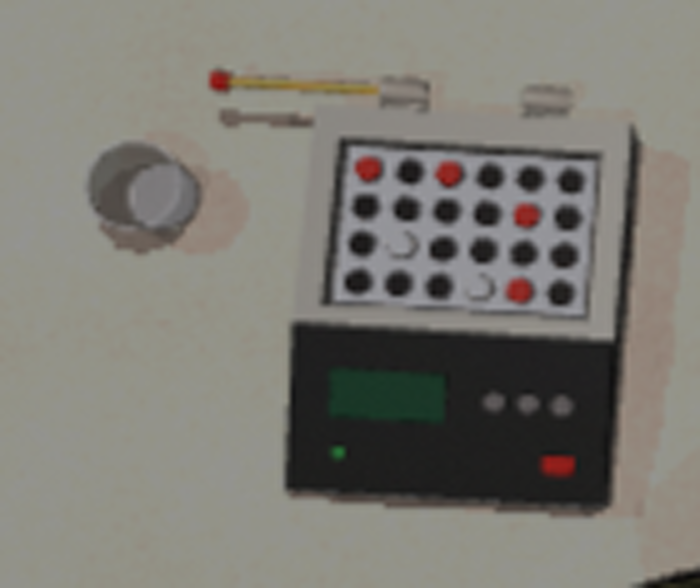

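View pics/a2.png

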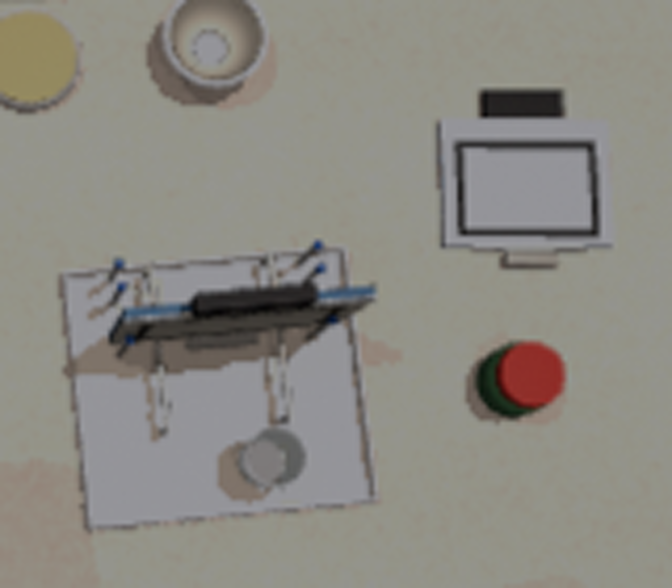

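>>> play_rows --motion '[-0.129,0,0,-0.017,0,0,-1,-0.129,0,0,-0.017,0,0,-1,-0.129,0,0,-0.017,0,0,-1,-0.129,0,0,-0.017,0,0,-1,-0.129,0,0,-0.017,0,0,-1,-0.129,0,0,-0.017,0,0,-1,-0.129,0,0,-0.017,0,0,-1,-0.129,0,0,-0.017,0,0,-1,-0.129,0,0,-0.017,0,0,-1,-0.13,0,0,-0.017,0,0,-1]'

```text
clock: 2.05
eef_pos: [151.7, -527.7, 355.9]
eef_rot: [1.73, 1.566, 1.779]
wrist_force: [-0.6, -0.9, -0.3]
finger_gap: 94.2
```

```bash
python3 - <<'E'
from h import *
show();plan([540,150,320],0)
E
```

```text
t 2.05 p [ 151.7 -527.7  355.9] zaz 0.0497 tilt [-0.001   0.0048 -1.    ] F [-0.6 -0.9 -0.3] gap 94.2
rotvec [ 0.0497 -0.0009 -0.0048] shift in current tool [ 38.7 657.3 421.6] in target tool [ 35.9 677.7 388.3]
```

>>> play_rows --motion '[0.05,0,-0.005,0,0.02,0.012,-1,0,0,0,0,0.038,0.022,-1,0,0,0,0,0.038,0.022,-1,0,0,0,0,0.038,0.022,-1,0,0,0,0,0.038,0.022,-1,0,0,0,0,0.038,0.022,-1,0,0,0,0,0.038,0.022,-1,0,0,0,0,0.038,0.022,-1,0,0,0,0,0.038,0.022,-1,0,0,0,0,0.038,0.022,-1,0,0,0,0,0.038,0.022,-1,0,0,0,0,0.038,0.022,-1,0,0,0,0,0.038,0.022,-1,0,0,0,0,0.038,0.022,-1,0,0,0,0,0.038,0.022,-1,0,0,0,0,0.038,0.022,-1,0,0,0,0,0.038,0.022,-1,0,0,0,0,0.038,0.022,-1]'

```text
clock: 3.85
eef_pos: [543.6, 165.3, 357.5]
eef_rot: [-0.604, 1.563, -0.605]
wrist_force: [-0.5, -0.2, -0.6]
finger_gap: 93.7
```

```bash
python3 - <<'E'
from h import *
show();plan([540,150,220],0)
E
```

```text
t 3.85 p [543.6 165.3 357.5] zaz -0.0013 tilt [ 0.0068 -0.0047 -1.    ] F [-0.5 -0.2 -0.6] gap 93.7
rotvec [-0.0013  0.0068  0.0047] shift in current tool [137.6 -14.7  -4.5] in target tool [137.5 -15.3  -3.6]
```

>>> play_rows --motion '[0,0.007,0.005,0.035,-0.01,0,-1,0,0,0,0.04,0,0,-1,0,0,0,0.04,0,0,-1,0,0,0,0.02,0,0,-1,0,0,0,0,0,0,-1,0,0,0,0,0,0,-1]'

```text
clock: 4.45
eef_pos: [546.3, 161.0, 217.5]
eef_rot: [1.124, 1.569, 1.13]
wrist_force: [-0.4, -0.3, 1.5]
finger_gap: 94.0
```

```bash
python3 - <<'E'
from h import *
show()
c=camera_params("wrist");p,d=camera("wrist");cv2.imwrite("pics/w1.png",p);np.savez("w1.npz",p=p,d=d,**{k:c[k] for k in c})
for t in ["heater_bore","heater","hinge_pin"]:
    for q in place_of("wrist",t)[:3]: print(t,round(q["conf"],2),(c["T"][:3,:3]@q["at"]+c["T"][:3,3]).round(1))
show()
cv2.imwrite("pics/w1z.png",cv2.resize(p[0:240,100:480],None,fx=2.1,fy=2.1,interpolation=2))
E
```

```text
t 4.45 p [546.3 161.  217.5] zaz 0.0055 tilt [ 6.0e-04  1.3e-03 -1.0e+00] F [-0.4 -0.3  1.5] gap 94.0
heater_bore 0.76 [536.1 238.7 100.8]
heater 0.83 [539.4 235.2  -3.1]Traceback (most recent call last):
  File "<stdin>", line 5, in <module>
ValueError: it knows: beaker, cup, dish, heater, heater_bore, jar, lid, lid_bore, lid_end_left, lid_end_right, lid_grip, mortar, rack, reagent
```

View pics/w1.png

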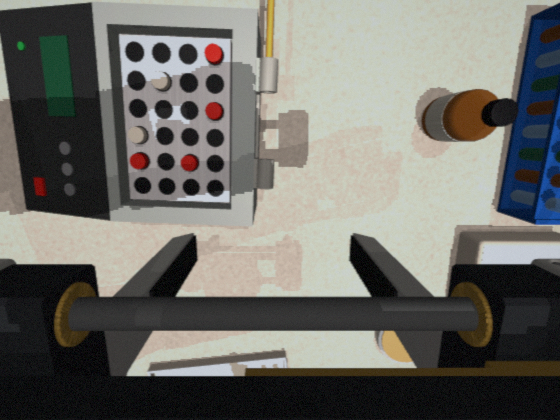

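```bash
python3 - <<'E'
from h import *
w=np.load("w1.npz");p=w["p"];d=w["d"].astype(float);T=w["T"]
cv2.imwrite("pics/w1z.png",cv2.resize(p[20:230,200:330],None,fx=2.8*1.6,fy=2.8,interpolation=2))
v,u=np.mgrid[0:420,0:560]
X=np.stack([(u-w["cx"])*d/w["fx"],(v-w["cy"])*d/w["fy"],d],-1)@T[:3,:3].T+T[:3,3]
np.save("X1.npy",X)
m=(d>0)&(X[...,2]>70)&(v<225)&(u>90)&(u<330)
# top rim plane
r=m&(u>236)&(u<252)&(v>10)&(v<215); print("rim z",np.median(X[r][:,2]),X[r][:,2].std())
# back edge per row
for vv in range(5,225,6):
    row=np.where(m[vv]&(u[vv]>225))[0]
    print(vv,row.max(), X[vv,row.max()].round(1), [tuple(X[vv,k].round(0)) for k in row[-14::3]])
E
```

```text
rim z 100.72250973268314 0.7602619813684139
5 273 [546.1 345.5 101.4] [(np.float64(541.0), np.float64(345.0), np.float64(103.0)), (np.float64(543.0), np.float64(345.0), np.float64(103.0)), (np.float64(546.0), np.float64(345.0), np.float64(101.0))]
11 273 [546.1 340.2 102.3] [(np.float64(527.0), np.float64(341.0), np.float64(100.0)), (np.float64(529.0), np.float64(341.0), np.float64(100.0)), (np.float64(540.0), np.float64(341.0), np.float64(100.0)), (np.float64(542.0), np.float64(340.0), np.float64(104.0)), (np.float64(545.0), np.float64(340.0), np.float64(104.0))]
17 273 [546.2 335.5 101.5] [(np.float64(527.0), np.float64(336.0), np.float64(100.0)), (np.float64(529.0), np.float64(336.0), np.float64(100.0)), (np.float64(540.0), np.float64(336.0), np.float64(101.0)), (np.float64(542.0), np.float64(335.0), np.float64(104.0)), (np.float64(545.0), np.float64(335.0), np.float64(102.0))]
23 273 [546.2 330.6 101.2] [(np.float64(528.0), np.float64(331.0), np.float64(101.0)), (np.float64(530.0), np.float64(330.0), np.float64(101.0)), (np.float64(540.0), np.float64(330.0), np.float64(102.0)), (
[... 10073 characters left out ...]
loat64(525.0), np.float64(152.0), np.float64(101.0))]
215 253 [524.3 139.8  79.1] [(np.float64(512.0), np.float64(145.0), np.float64(101.0)), (np.float64(515.0), np.float64(145.0), np.float64(100.0)), (np.float64(518.0), np.float64(145.0), np.float64(101.0)), (np.float64(521.0), np.float64(145.0), np.float64(101.0)), (np.float64(525.0), np.float64(145.0), np.float64(99.0))]
221 252 [524.4 137.7  97.1] [(np.float64(511.0), np.float64(139.0), np.float64(101.0)), (np.float64(514.0), np.float64(139.0), np.float64(101.0)), (np.float64(517.0), np.float64(138.0), np.float64(100.0)), (np.float64(520.0), np.float64(139.0), np.float64(100.0)), (np.float64(524.0), np.float64(139.0), np.float64(100.0))]
```

View pics/w1z.png

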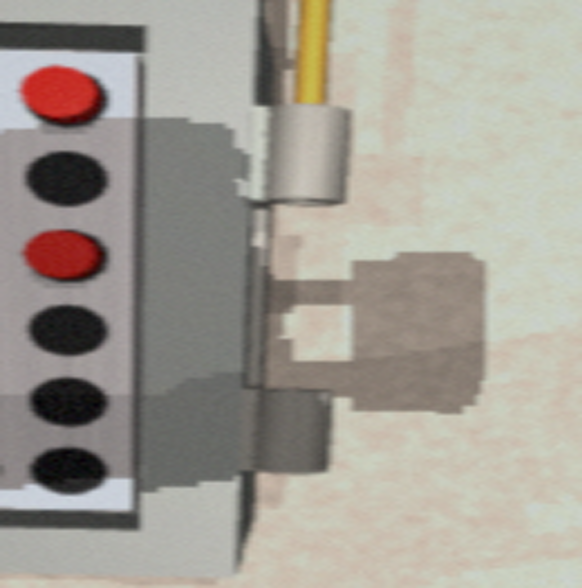

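```bash
python3 - <<'E'
from h import *
from scipy.optimize import least_squares
w=np.load("w1.npz");X=np.load("X1.npy");v,u=np.mgrid[0:420,0:560]
d=w["d"]
def sel(v0,v1): 
    m=(d>0)&(v>=v0)&(v<=v1)&(u>262)&(u<280)&(X[...,2]>98.5); return X[m]
A=sel(61,90);B=sel(161,187);print(len(A),len(B))
P=np.r_[A,B]
def f(q):
    ax=np.array([-np.sin(q[2]),np.cos(q[2]),q[3]]);ax/=np.linalg.norm(ax)
    r=P-np.array([q[0],240,q[1]]);r-=np.outer(r@ax,ax);return np.linalg.norm(r,axis=1)-9
s=least_squares(f,[538,100,-.03,0],loss="soft_l1");print(s.x,np.std(f(s.x)))
# y extents of knuckles using pts near top
for lo,hi in((50,100),(150,200)):
    m=(d>0)&(v>lo)&(v<hi)&(u>264)&(u<274)&(X[...,2]>106);Y=X[m];yy=Y[:,1]+(-0.033)*(540-Y[:,0])*-1
    print(np.percentile(yy,[0,2,50,98,100]).round(1))
# y extents per column rows with z>104
for uu in (264,266,268,270,272):
    for lo,hi in((50,100),(150,200)):
        rows=[k for k in range(lo,hi) if X[k,uu,2]>104]; print(uu,rows[0],rows[-1],X[rows[0],uu].round(1),X[rows[-1],uu].round(1))
E
```

```text
429 284
[ 5.39587922e+02  1.00553759e+02 -3.38299690e-02  4.47767745e-05] 0.6411965043973917
[269.7 270.5 284.8 299.3 299.7]
[175.6 176.1 190.5 204.4 204.6]
264 57 90 [538.  299.7 108.2] [537.9 270.6 109. ]
264 160 188 [537.9 204.5 109.3] [537.9 176.4 110.6]
266 57 90 [539.8 299.7 108.5] [539.8 270.6 109. ]
266 160 188 [539.9 204.6 110.3] [539.9 176.2 109.4]
268 50 90 [541.6 306.4 105.4] [541.8 270.4 110.3]
268 160 188 [541.9 204.6 109.6] [541.9 176.  108.3]
270 55 91 [543.5 302.4 104.2] [543.6 270.  107. ]
270 160 188 [543.9 204.5 108.2] [544.  175.7 106.6]
272 57 91 [545.4 299.6 108.9] [545.6 269.9 107.9]
272 160 185 [545.9 204.3 105.5] [546.  178.6 104.9]
```

>>> play_rows --motion '[0,0,0,-0.03,0,0,-1,0,0,0,-0.045,-0.02,0,-1,0,0,0,-0.045,-0.04,-0.005,-1,0,0,0,0,-0.045,-0.005,-1,0,0,0,0,-0.045,-0.005,-1,0,0,0,0,-0.045,-0.005,-1,0,0,0,0,-0.045,-0.005,-1,0,0,0,0,-0.045,-0.005,-1,0,0,0,0,-0.045,0,-1,0,0,0,0,-0.045,0,-1,0,0,0,0,-0.045,0,-1,0,0,0,0,-0.035,0,-1,0,0,0,0,-0.02,0,-1,0,0,0,0,0,0,-1,0,0,0,0,0,0,-1]'

```text
clock: 6.1
eef_pos: [518.2, -326.6, 354.3]
eef_rot: [-0.252, 1.54, -0.246]
wrist_force: [-0.6, 0.6, 0.2]
finger_gap: 93.7
```

```bash
python3 - <<'E'
from h import *
show()
c=camera_params("wrist");p,d=camera("wrist");cv2.imwrite("pics/w2.png",p);np.savez("w2.npz",p=p,d=d,**{k:c[k] for k in c})
for t in ["lid_grip","lid","lid_bore","lid_end_left","lid_end_right"]:
    for q in place_of("wrist",t)[:3]: print(t,round(q["conf"],2),(c["T"][:3,:3]@q["at"]+c["T"][:3,3]).round(1))
show()
E
```

```text
t 6.1 p [ 518.2 -326.6  354.3] zaz 0.0068 tilt [ 0.0295 -0.0074 -0.9995] F [-0.6  0.6  0.2] gap 93.7
lid 0.79 [ 513.8 -232.1   32.2]
lid 0.63 [ 591.1 -491.6    6.9]
lid_bore 0.78 [ 511.8 -230.1   32.5]
lid_bore 0.56 [ 589.9 -495.4    8.2]
lid_end_left 0.62 [ 590.1 -467.4    6.3]
lid_end_left 0.15 [ 514.2 -257.    36. ]
lid_end_right 0.95 [ 589.6 -518.8    2.9]
lid_end_right 0.69 [ 515.4 -260.1   35.8]
t 6.4 p [ 518.4 -325.9  354. ] zaz 0.0084 tilt [ 0.029  -0.0072 -0.9996] F [-0.5  1.3 -0.5] gap 94.1
```

View pics/w2.png

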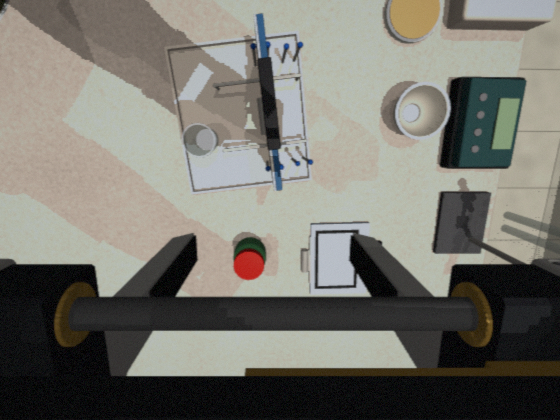

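```bash
python3 - <<'E'
from h import *
w=np.load("w2.npz");p=w["p"];d=w["d"].astype(float);T=w["T"]
v,u=np.mgrid[0:420,0:560]
X=np.stack([(u-w["cx"])*d/w["fx"],(v-w["cy"])*d/w["fy"],d],-1)@T[:3,:3].T+T[:3,3]
m=(d>0)&(v<200)&(u>240)&(u<300)
h=m&(X[...,2]>215)
P=X[h];print(len(P),P.mean(0).round(1),"ztop",np.median(P[:,2]))
def line(P):
    c=P[:,:2].mean(0);U,S,V=np.linalg.svd(P[:,:2]-c,full_matrices=False);a=V[0]*np.sign(V[0][1]);t=(P[:,:2]-c)@a;n=(P[:,:2]-c)@V[1]
    print("c",c.round(1),"yaw",np.arctan2(-a[0],a[1]).round(4),"ext",np.percentile(t,[0,1,50,99,100]).round(1),"w",np.percentile(n,[1,99]).round(1)); mid=c+a*(t.min()+t.max())/2;print(mid.round(1))
line(P)
q=m&(X[...,2]>185)&(X[...,2]<205);print(np.median(X[q][:,2]));line(X[q])
hist=np.histogram(X[m&(X[...,2]>180)][:,2],bins=np.arange(180,235,3));print(hist)
# tray/rack base height check (counter)
E
```

```text
1272 [ 517.4 -228.3  227.5] ztop 227.5721980626009
c [ 517.4 -228.3] yaw 0.1225 ext [-46.4 -45.3   0.6  42.1  43.5] w [-6.9  6.8]
[ 517.5 -229.8]
193.62997383314934
c [ 516.4 -221.5] yaw 0.1222 ext [-103.1 -101.9   47.3   85.4   86.6] w [-5.   4.9]
[ 517.4 -229.7]
(array([  4,   1,   2,  32, 695,  37,   1,   1,   2,   0,   2,   1,   1,
         2,   2, 908, 358,   0]), array([180, 183, 186, 189, 192, 195, 198, 201, 204, 207, 210, 213, 216,
       219, 222, 225, 228, 231, 234]))
```

```bash
python3 - <<'E'
from h import *
show();plan([517.5,-229.8,270],0.122)
E
```

```text
t 6.4 p [ 518.4 -325.9  354. ] zaz 0.0084 tilt [ 0.029  -0.0072 -0.9996] F [-0.5  1.3 -0.5] gap 94.1
rotvec [-0.1137  0.0285  0.009 ] shift in current tool [83.2 96.7 -2.5] in target tool [84.  95.5 10.8]
```

>>> play_rows --motion '[-0.0569,0.0143,0.0045,0,0,0,-1,-0.0569,0.0143,0.0045,0,0,0,-1,0,0,0,0.0,0.025,0.003,-1,0,0,0,0.02,0.035,0.004,-1,0,0,0,0.03,0.025,0.003,-1,0,0,0,0.025,0.01,0,-1,0,0,0,0,0,0,-1,0,0,0,0,0,0,-1]'

```text
clock: 7.2
eef_pos: [516.6, -223.6, 279.0]
eef_rot: [-0.835, 1.568, -0.703]
wrist_force: [0.9, -0.1, 0.6]
finger_gap: 93.9
```

```bash
python3 - <<'E'
from h import *
show();plan([517.5,-229.8,194],0.122)
c=camera_params("wrist");p,d=camera("wrist");cv2.imwrite("pics/w3.png",p)
E
```

```text
t 7.2 p [ 516.6 -223.6  279. ] zaz 0.1315 tilt [ 0.0018 -0.0015 -1.    ] F [ 0.9 -0.1  0.6] gap 93.9
rotvec [0.0094 0.0016 0.0017] shift in current tool [85.  -6.1 -0.1] in target tool [85.  -6.2  0.1]
```

View pics/w3.png

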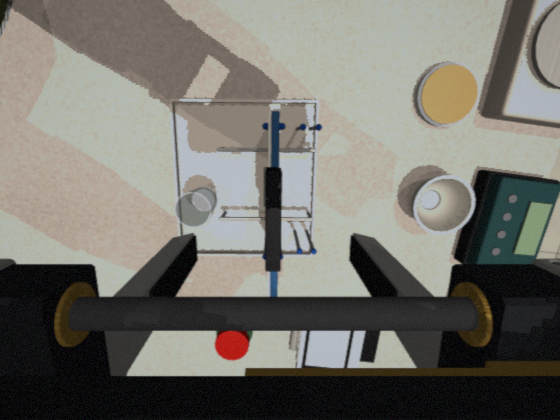

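>>> play_rows --motion '[0.0094,0.0016,0.0017,0.01,-0.006,0,-1,0,0,0,0.025,0,0,-1,0,0,0,0.025,0,0,-1,0,0,0,0.015,0,0,-1,0,0,0,0.005,0,0,-1,0,0,0,0,0,0,-1]'

```text
clock: 7.85
eef_pos: [519.2, -236.4, 198.9]
eef_rot: [-0.66, 1.564, -0.546]
wrist_force: [-0.7, 0.2, -0.2]
finger_gap: 94.3
```

```bash
python3 - <<'E'
from h import *
show();plan([517.5,-229.8,195],0.122)
E
```

```text
t 7.85 p [ 519.2 -236.4  198.9] zaz 0.1146 tilt [ 0.0054 -0.0033 -1.    ] F [-0.7  0.2 -0.2] gap 94.3
rotvec [-0.0074  0.005   0.0039] shift in current tool [ 3.9  6.8 -1. ] in target tool [ 3.9  6.7 -0.9]
```

>>> play_rows --motion '[-0.0074,0.005,0.0039,0.004,0.006,-0.001,-1,0,0,0,0,0,0,-1]'

```text
clock: 8.05
eef_pos: [517.9, -231.0, 195.9]
eef_rot: [-0.557, 1.57, -0.436]
wrist_force: [0.3, -1.2, 0.2]
finger_gap: 93.8
```

```bash
python3 - <<'E'
from h import *
show();plan([517.5,-229.8,195],0.122)
E
```

```text
t 8.05 p [ 517.9 -231.   195.9] zaz 0.1216 tilt [ 1.1e-03 -5.0e-04 -1.0e+00] F [ 0.3 -1.2  0.2] gap 93.8
rotvec [-0.0004  0.001   0.0006] shift in current tool [ 0.9  1.3 -0.3] in target tool [ 0.9  1.3 -0.3]
```

>>> play_rows --motion '[0,0,0,0.001,0.001,0,0.3,0,0,0,0,0,0,0.6,0,0,0,0,0,0,1,0,0,0,0,0,0,1,0,0,0,0,0,0,1,0,0,0,0,0,0,1,0,0,0,0,0,0,1,0,0,0,0,0,0,1]' --newtons 40

```text
clock: 8.85
eef_pos: [518.5, -230.1, 196.9]
eef_rot: [-0.604, 1.566, -0.482]
wrist_force: [0.5, 0.1, 0.2]
finger_gap: 33.3
```

```bash
python3 - <<'E'
from h import *
show();plan([517.5,-229.8,195],0.122)
E
```

```text
t 8.85 p [ 518.5 -230.1  196.9] zaz 0.122 tilt [ 0.004  -0.0021 -1.    ] F [0.5 0.1 0.2] gap 33.3
rotvec [0.     0.0037 0.0025] shift in current tool [ 1.9  0.5 -1. ] in target tool [ 1.9  0.5 -0.9]
```

>>> play_rows --motion '[0,0,0,0,0,0,1,0,0,0,0,0,0,1,0,0,0,0,0,0,1,0,0,0,0,0,0,1,0,0,0,0,0,0,1]'

```text
clock: 9.35
eef_pos: [518.5, -230.1, 196.8]
eef_rot: [-0.606, 1.567, -0.484]
wrist_force: [0.6, 0.0, 1.2]
finger_gap: 13.1
```

```bash
python3 - <<'E'
from h import *
show()
E
```

```text
t 9.35 p [ 518.5 -230.1  196.8] zaz 0.122 tilt [ 0.0038 -0.002  -1.    ] F [0.6 0.  1.2] gap 13.1
```

>>> play_rows --motion '[0,0.003,0.002,-0.01,0,0,1,0,0,0,-0.02,0,0,1,0,0,0,-0.025,0,0,1,0,0,0,-0.025,0,0,1,0,0,0,-0.025,0,0,1,0,0,0,-0.025,0,0,1,0,0,0,-0.02,0,0,1,0,0,0,-0.01,0,0,1,0,0,0,0,0,0,1]'

```text
clock: 10.25
eef_pos: [517.0, -229.3, 363.7]
eef_rot: [2.524, 1.563, 2.646]
wrist_force: [0.5, -0.5, -4.7]
finger_gap: 13.4
```

```bash
python3 - <<'E'
from h import *
show();plan([544.5,237.4,370],-0.034)
p,d=camera("wrist");cv2.imwrite("pics/w4.png",p)
p,d=camera("scene");cv2.imwrite("pics/s4.png",p)
E
```

```text
t 10.25 p [ 517.  -229.3  363.7] zaz 0.122 tilt [-0.0069  0.0037 -1.    ] F [ 0.5 -0.5 -4.7] gap 13.4
rotvec [ 0.156  -0.0067 -0.004 ] shift in current tool [ -4.8 459.9  84.1] in target tool [ -6.3 467.3  11.6]
```

View pics/w4.png

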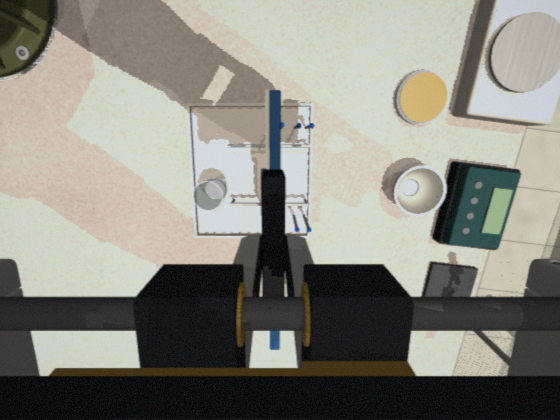

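View pics/s4.png

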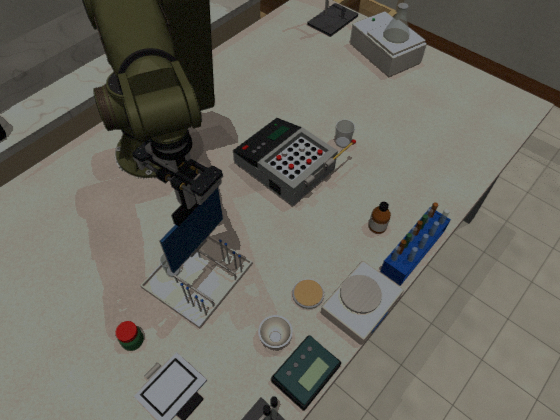

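>>> play_rows --motion '[0.039,-0.0067,-0.004,-0.002,0.01,0,1,0.039,0,0,0,0.02,0,1,0.039,0,0,0,0.03,0,1,0.039,0,0,0,0.035,0.001,1,0,0,0,0,0.035,0.001,1,0,0,0,0,0.035,0.001,1,0,0,0,0,0.035,0.001,1,0,0,0,0,0.035,0.001,1,0,0,0,0,0.035,0.001,1,0,0,0,0,0.035,0.001,1,0,0,0,0,0.035,0.001,1,0,0,0,0,0.035,0.001,1,0,0,0,0,0.03,0,1,0,0,0,0,0.02,0,1,0,0,0,0,0.01,0,1,0,0,0,0,0,0,1,0,0,0,0,0,0,1]'

```text
clock: 12.05
eef_pos: [530.9, 221.1, 341.5]
eef_rot: [3.135, 1.533, 3.091]
wrist_force: [0.5, -0.5, -3.7]
finger_gap: 13.2
```

```bash
python3 - <<'E'
from h import *
show();plan([544.5,237.4,310],-0.034)
E
```

```text
t 12.05 p [530.9 221.1 341.5] zaz -0.0434 tilt [-0.0379  0.0019 -0.9993] F [ 0.5 -0.5 -3.7] gap 13.2
rotvec [-0.0095 -0.038  -0.0004] shift in current tool [30.9 16.8 14.1] in target tool [31.5 16.7 13.1]
```

>>> play_rows --motion '[-0.0048,-0.019,0,0,0.005,0.004,1,-0.0047,-0.019,0,0.008,0.006,0.005,1,0,0,0,0.01,0.005,0.004,1,0,0,0,0.008,0,0,1,0,0,0,0,0,0,1,0,0,0,0,0,0,1]'

```text
clock: 12.65
eef_pos: [546.1, 233.6, 313.9]
eef_rot: [-0.022, 1.567, -0.06]
wrist_force: [0.3, 0.0, -3.7]
finger_gap: 13.5
```

```bash
python3 - <<'E'
from h import *
show();plan([544.5,237.4,305],-0.034)
for n in ("wrist","scene","top"):
    c=camera_params(n);p,d=camera(n);cv2.imwrite(f"pics/{n}5.png",p);np.savez(f"{n}5.npz",p=p,d=d,**{k:c[k] for k in c})
    for t in ["lid_bore","lid_end_left","lid_end_right","lid_grip","heater_bore"]:
        for q in place_of(n,t)[:3]: print(n,t,round(q["conf"],2),(c["T"][:3,:3]@q["at"]+c["T"][:3,3]).round(1))
show()
p=np.load("scene5.npz")["p"];cv2.imwrite("pics/s5z.png",cv2.resize(p[60:230,200:400],None,fx=3.5,fy=3.5,interpolation=2))
p=np.load("top5.npz")["p"];cv2.imwrite("pics/t5z.png",cv2.resize(p[190:310,100:260],None,fx=4.5,fy=4.5,interpolation=2))
E
```

```text
t 12.65 p [546.1 233.6 313.9] zaz -0.038 tilt [ 3.4e-03 -2.0e-04 -1.0e+00] F [ 0.3  0.  -3.7] gap 13.5
rotvec [-0.004   0.0034  0.0001] shift in current tool [ 8.9  3.7 -1.8] in target tool [ 8.9  3.7 -1.7]
wrist lid_bore 0.74 [540.7 236.1 149.5]
wrist lid_end_left 0.71 [540.5 262.7 152.5]
wrist lid_end_right 0.93 [537.1 205.8 151.1]
wrist lid_grip 0.73 [546.8 237.6 330.6]
wrist heater_bore 0.72 [537.5 242.  102.3]
scene lid_bore 0.81 [541.  236.1 151. ]
scene lid_bore 0.8 [ 593.1 -492.     5.7]
scene lid_bore 0.57 [538.9 237.4 150.1]
scene lid_end_left 0.98 [ 590.3 -470.6    8.9]
scene lid_end_left 0.9 [541.  263.4 150.3]
scene lid_end_right 0.93 [538.4 205.2 150.4]
scene lid_end_right 0.76 [ 590.4 -516.3    8. ]
scene lid_grip 0.9 [549.3 230.5 321.1]
scene lid_grip 0.57 [ 725.9 -491.     1.5]
scene heater_bore 0.59 [539.9 237.8  97.8]
scene heater_bore 0.48 [474.3 462.3  -4.1]
top lid_bore 0.85 [ 588.1 -499.     6.3]
top lid_bore 0.59 [545.1 231.3 153.3]
top lid_bore 0.26 [ 489.3 -476.1    3. ]
top lid_end_left 0.79 [ 590.5 -475.1    8.4]
top lid_end_right 0.76 [ 594.5 -515.4   11.9]
top lid_end_right 0.52 [540.5 204.8 155.5]
top lid_end_right 0.17 [ 516.2 -228.3   -1.9]
top lid_grip 0.59 [ 725.8 -493.9    7.4]
top heater_bore 0.89 [535.9 238.9  98.2]
top heater_bore 0.39 [751.  -66.9   3.5]
t 13.55 p [546.1 233.9 313.9] zaz -0.0376 tilt [ 3.6e-03 -1.0e-04 -1.0e+00] F [-0.2 -0.4 -3.6] gap 12.9
```

View pics/s5z.png

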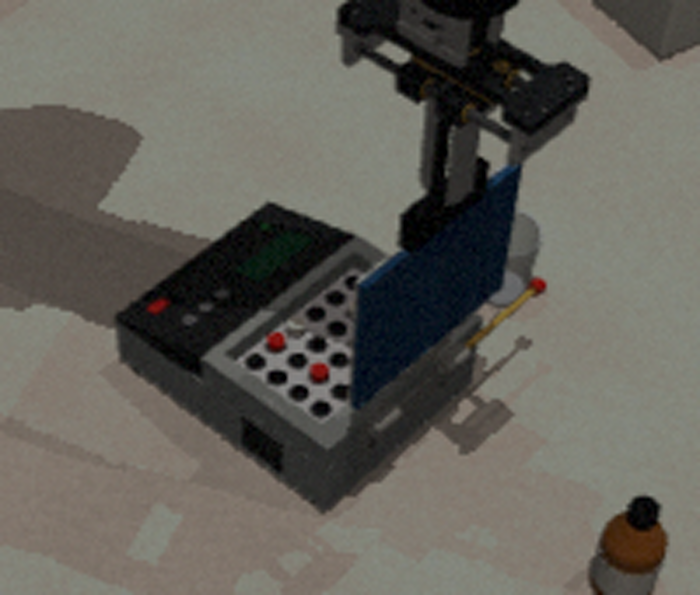

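View pics/wrist5.png

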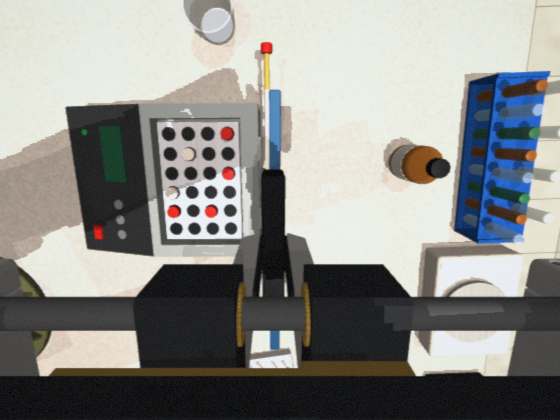

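View pics/t5z.png

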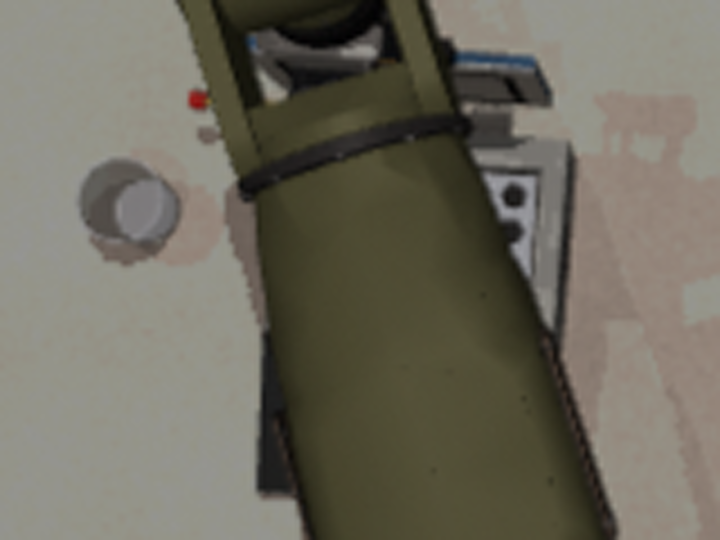

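```bash
cat > meas.py <<'E'
from h import *
def meas(f,ztop):
    w=np.load(f);d=w["d"].astype(float);T=w["T"]
    v,u=np.mgrid[0:420,0:560]
    X=np.stack([(u-w["cx"])*d/w["fx"],(v-w["cy"])*d/w["fy"],d],-1)@T[:3,:3].T+T[:3,3]
    up=(d>0)&(v<168)&(u>255)&(u<295)&(abs(X[...,2]-ztop)<6)
    lo=(d>0)&(v>330)&(v<360)&(u>262)&(u<287)&(abs(X[...,2]-ztop)<10)
    for nm,m in(("up",up),("lo",lo)):
        P=X[m]
        if len(P)<5: print(nm,len(P));continue
        A=np.c_[P[:,1]-237,np.ones(len(P))];print(nm,len(P),"x=a*y+b",np.linalg.lstsq(A,P[:,0],rcond=None)[0].round(4),"z",np.median(P[:,2]).round(2),"zfit",np.linalg.lstsq(A,P[:,2],rcond=None)[0].round(4),"y range",P[:,1].min().round(1),P[:,1].max().round(1),"x",P[:,0].mean().round(1),"y",P[:,1].mean().round(1))
    h=(d>0)&(v>165)&(v<240)&(u>255)&(u<295)&(abs(X[...,2]-ztop-34)<6);P=X[h]
    if len(P): print("handle",len(P),P.mean(0).round(1),"ymax",P[:,1].max().round(1),"x ext",np.percentile(P[:,0],[1,99]).round(1))
    return X,d
E
python3 - <<'E'
from meas import *
X,d=meas("wrist5.npz",311)
v,u=np.mgrid[0:420,0:560]
r=(d>0)&(u>200)&(u<250)&(v>100)&(v<250)&(abs(X[...,2]-100)<5);print("rim",np.median(X[r][:,2]),r.sum())
for vv in range(110,250,10):
    k=[q for q in range(235,266) if abs(X[vv,q,2]-100)<3]; print(vv,X[vv,k[-1]].round(1) if k else None, end=" ")
k=(d>0)&(v<200)&(u>250)&(u<285)&(X[...,2]>95)&(X[...,2]<115); 
k&=(X[...,0]>532);print(X[k].mean(0) if k.any() else 0,k.sum(),X[k][:,1].min() if k.any() else 0,X[k][:,1].max() if k.any() else 0)
E
```

```text
up 1165 x=a*y+b [3.740000e-02 5.465267e+02] z 310.8 zfit [4.700000e-03 3.105017e+02] y range 280.0 328.8 x 549.1 y 304.8
lo 245 x=a*y+b [2.550000e-02 5.452557e+02] z 310.29 zfit [1.220000e-02 3.114182e+02] y range 139.2 156.8 x 543.0 y 148.0
handle 1657 [547.8 259.7 344.6] ymax 279.2 x ext [538.5 558. ]
rim 100.51773119590734 2314
110 [539.7 333.4 102.5] 120 [539.1 321.1 100.6] 130 [529.4 308.9 100.7] 140 [532.8 296.  102.1] 150 [528.1 283.2 100.9] 160 [527.5 270.  100.9] 170 [528.  256.3  97.8] 180 [527.5 243.1 100.8] 190 [526.8 229.3 100.6] 200 [526.2 215.5 101.5] 210 [526.9 201.6 102.6] 220 [524.7 186.8 100.6] 230 [523.9 171.7  99.3] 240 None [541.93920916 361.24804475 104.85655712] 481 271.46483495622823 412.208488945236
```

```bash
cat >> meas.py <<'E'
def panel(f="scene5.npz"):
    w=np.load(f);p=w["p"].astype(int);d=w["d"].astype(float);T=w["T"];v,u=np.mgrid[0:420,0:560]
    X=np.stack([(u-w["cx"])*d/w["fx"],(v-w["cy"])*d/w["fy"],d],-1)@T[:3,:3].T+T[:3,3]
    m=(d>0)&(p[...,0]>p[...,2]*1.8)&(p[...,0]>p[...,1]*1.3)&(X[...,0]>500)&(X[...,0]<600)&(X[...,1]>130)&(X[...,1]<340)&(X[...,2]>110)
    m=cv2.erode(m.astype(np.uint8),np.ones((5,5)))>0
    P=X[m];
    for _ in range(3):
        A=np.c_[P[:,1]-237,P[:,2]-240,np.ones(len(P))];q=np.linalg.lstsq(A,P[:,0],rcond=None)[0];r=P[:,0]-A@q;P=P[abs(r)<2.5*r.std()]
    print("panel n",len(P),"x = ",q.round(4),"* [y-237, z-240, 1] resid",r.std().round(2))
E
python3 - <<'E'
from meas import *
panel()
E
```

```text
panel n 329 x =  [3.500000e-02 2.100000e-03 5.504178e+02] * [y-237, z-240, 1] resid 0.97
```

>>> play_rows --motion '[-0.004,0.0035,0,0.004,0.0033,-0.0018,1,0,0,0,0.006,0,0,1,0,0,0,0.008,0,0,1,0,0,0,0.006,0,0,1,0,0,0,0,0,0,1,0,0,0,0,0,0,1]'

```text
clock: 14.15
eef_pos: [544.0, 237.6, 286.7]
eef_rot: [-2.819, 1.569, -2.852]
wrist_force: [-0.4, 0.4, -3.2]
finger_gap: 12.8
```

```bash
python3 - <<'E'
from h import *
show();plan([544.3,237.0,263.8],-0.034)
E
```

```text
t 14.15 p [544.  237.6 286.7] zaz -0.0331 tilt [-1.6e-03 -5.0e-04 -1.0e+00] F [-0.4  0.4 -3.2] gap 12.8
rotvec [ 0.0009 -0.0016  0.0005] shift in current tool [22.9 -0.6  0.4] in target tool [22.9 -0.6  0.3]
```

```bash
python3 - <<'E'
from meas import *
for n in ("wrist","scene"):
    c=camera_params(n);p,d=camera(n);np.savez(f"{n}6.npz",p=p,d=d,**{k:c[k] for k in c})
    if n=="scene": cv2.imwrite("pics/s6z.png",cv2.resize(p[90:230,220:380],None,fx=4.2,fy=4.2,interpolation=2))
meas("wrist6.npz",284);panel("scene6.npz");show()
E
```

```text
up 1167 x=a*y+b [3.270000e-02 5.442166e+02] z 283.65 zfit [1.500000e-03 2.835482e+02] y range 284.0 332.7 x 546.6 y 308.8
lo 251 x=a*y+b [4.680000e-02 5.451874e+02] z 283.27 zfit [1.200000e-02 2.843439e+02] y range 143.0 160.6 x 541.2 y 151.8
handle 1654 [545.7 263.7 317.4] ymax 283.3 x ext [536.6 556. ]
panel n 188 x =  [3.400000e-02 5.700000e-03 5.478703e+02] * [y-237, z-240, 1] resid 1.04
t 14.25 p [544.  237.6 286.9] zaz -0.0331 tilt [-1.3e-03 -4.0e-04 -1.0e+00] F [ 0.3  0.2 -4.4] gap 13.1
```

View pics/s6z.png

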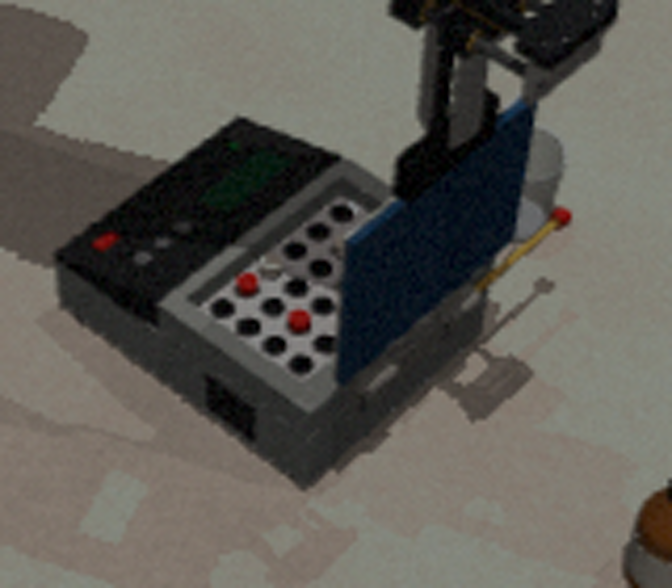

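```bash
python3 - <<'E'
from meas import *
w=np.load("scene6.npz");d=w["d"].astype(float);T=w["T"];v,u=np.mgrid[0:420,0:560]
X=np.stack([(u-w["cx"])*d/w["fx"],(v-w["cy"])*d/w["fy"],d],-1)@T[:3,:3].T+T[:3,3]
m=(d>0)&(abs(X[...,2])<12)&(abs(X[...,0]-550)<250)&(abs(X[...,1]-150)<300);P=X[m]
for _ in range(5):
    A=np.c_[P[:,0]-550,P[:,1]-237,np.ones(len(P))];q=np.linalg.lstsq(A,P[:,2],rcond=None)[0];r=P[:,2]-A@q;P=P[abs(r)<2*r.std()]
print(len(P),q,r.std())
E
```

```text
16552 [ 9.93598263e-04 -1.37365583e-03 -1.02367121e+00] 2.093195666299559
```

>>> play_rows --motion '[-0.001,-0.001,0,0.003,-0.0006,0.0008,1,0,0,0,0.004,0,0,1,0,0,0,0.004,0,0,1,0,0,0,0,0,0,1]'

```text
clock: 14.65
eef_pos: [545.1, 236.9, 275.4]
eef_rot: [-0.314, 1.57, -0.346]
wrist_force: [0.3, 0.2, -4.6]
finger_gap: 13.2
```

```bash
python3 - <<'E'
from h import *
show();plan([544.8,237.0,263.8],-0.034)
E
```

```text
t 14.65 p [545.1 236.9 275.4] zaz -0.0321 tilt [ 5.e-04 -2.e-04 -1.e+00] F [ 0.3  0.2 -4.6] gap 13.2
rotvec [0.0019 0.0005 0.0002] shift in current tool [11.6  0.1 -0.3] in target tool [11.6  0.1 -0.3]
```

>>> play_rows --motion '[0.002,0.0005,0,0.003,0,-0.0002,1,0,0,0,0.003,0,0,1,0,0,0,0.003,0,0,1,0,0,0,0,0,0,1]'

```text
clock: 15.05
eef_pos: [544.8, 236.9, 265.5]
eef_rot: [-2.211, 1.571, -2.246]
wrist_force: [-0.5, 0.6, -3.7]
finger_gap: 13.1
```

```bash
python3 - <<'E'
from h import *
show();plan([544.8,237.0,263.8],-0.034)
E
```

```text
t 15.05 p [544.8 236.9 265.5] zaz -0.0343 tilt [-1.e-04 -2.e-04 -1.e+00] F [-0.5  0.6 -3.7] gap 13.1
rotvec [-0.0003 -0.0001  0.0002] shift in current tool [1.7 0.1 0. ] in target tool [1.7 0.1 0. ]
```

>>> play_rows --motion '[0,0,0,0.0014,0,0,1,0,0,0,0,0,0,1,0,0,0,0,0,0,1]'

```text
clock: 15.35
eef_pos: [544.8, 236.9, 264.2]
eef_rot: [-0.95, 1.571, -0.985]
wrist_force: [-0.0, -0.1, -4.7]
finger_gap: 13.2
```

```bash
python3 - <<'E'
from meas import *
show()
for n in ("wrist","scene"):
    c=camera_params(n);p,d=camera(n);np.savez(f"{n}7.npz",p=p,d=d,**{k:c[k] for k in c})
    cv2.imwrite(f"pics/{n}7.png",p)
    if n=="scene": cv2.imwrite("pics/s7z.png",cv2.resize(p[90:230,220:380],None,fx=4.2,fy=4.2,interpolation=2))
    for t in ["lid_bore","lid_end_left","lid_end_right","heater_bore"]:
        for q in place_of(n,t)[:2]: print(n,t,round(q["conf"],2),(c["T"][:3,:3]@q["at"]+c["T"][:3,3]).round(1))
meas("wrist7.npz",261);panel("scene7.npz");show()
plan([544.8,237.0,263.8],-0.034)
E
```

```text
t 15.35 p [544.8 236.9 264.2] zaz -0.0343 tilt [ 1.e-04 -1.e-04 -1.e+00] F [-0.  -0.1 -4.7] gap 13.2
wrist lid_bore 0.62 [538.7 239.3 101.6]
wrist lid_end_left 0.89 [540.2 264.8 102.1]
wrist lid_end_right 0.79 [537.  206.8 103.1]
wrist heater_bore 0.39 [546.5 239.5 281.4]
scene lid_bore 0.91 [ 591.  -493.    10.3]
scene lid_bore 0.9 [540.1 237.5 103.4]
scene lid_end_left 0.88 [539.8 265.5  99.1]
scene lid_end_left 0.63 [ 588.7 -469.5    4.5]
scene lid_end_right 0.82 [ 589.7 -517.7    7.8]
scene lid_end_right 0.64 [541.8 237.8  96.3]
scene heater_bore 0.7 [542.2 239.6  97.8]
scene heater_bore 0.53 [ 765.4 -226.7   -3. ]
up 1165 x=a*y+b [3.28000e-02 5.45189e+02] z 261.11 zfit [4.400000e-03 2.608118e+02] y range 283.2 332.0 x 547.5 y 308.1
lo 249 x=a*y+b [4.020000e-02 5.454312e+02] z 260.73 zfit [5.300000e-03 2.611647e+02] y range 142.6 159.7 x 542.0 y 151.1
handle 1660 [546.6 263.  294.9] ymax 282.5 x ext [537.5 556.7]
panel n 177 x =  [3.150000e-02 9.700000e-03 5.492374e+02] * [y-237, z-240, 1] resid 1.03
t 15.85 p [544.8 236.9 264.1] zaz -0.0343 tilt [-1.e-04 -2.e-04 -1.e+00] F [ 0.4 -0.1 -3.4] gap 13.4
rotvec [-0.0003 -0.0001  0.0002] shift in current tool [ 0.3  0.1 -0. ] in target tool [ 0.3  0.1 -0. ]
```

View pics/s7z.png

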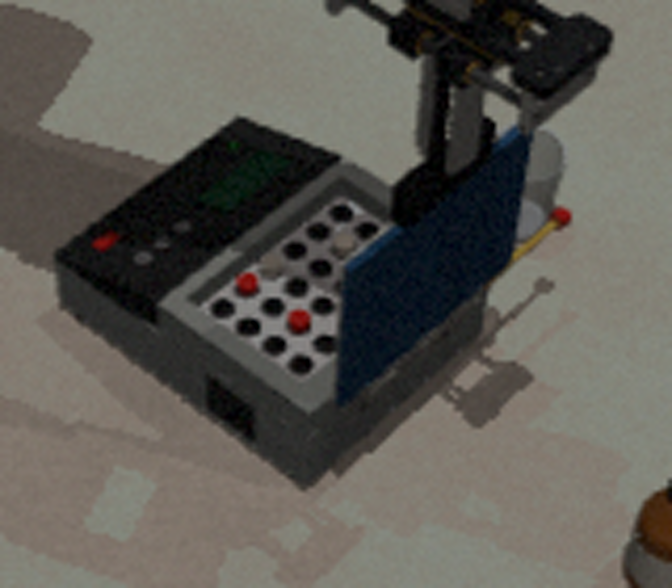

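View pics/wrist7.png

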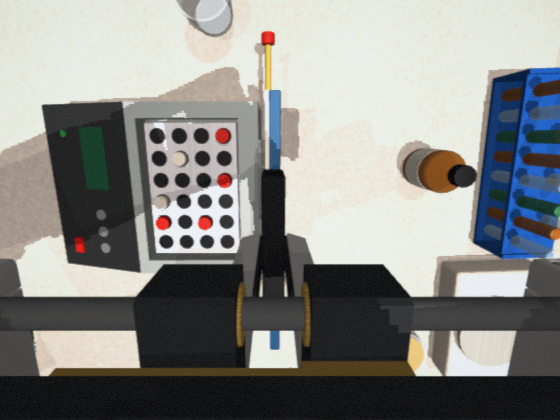

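```bash
python3 - <<'E'
from h import *
show();print(sign_off())
E
```

```text
t 15.85 p [544.8 236.9 264.1] zaz -0.0343 tilt [-1.e-04 -2.e-04 -1.e+00] F [ 0.4 -0.1 -3.4] gap 13.4
the job is handed in; nothing more can be done
None
```

I lifted the lid out of the rack by its handle with a 40 N grip and turned it to match the heater. I then lowered it into the hinge gap and handed the job in at 15.9 s, still holding it. `sign_off()` gave no verdict.

**Alignment:** the lid's bore is within about 0.5 mm of the fixed hinge axis in depth, height and sideways by the wrist camera's depth. The limit in depth and height is 3.5 mm. The lid's direction matches the heater's within about 0.001 rad.

**Contact:** the last wrist-force reading was about 3.4 N vertical, which is the lid's own weight, with under 0.5 N sideways. The lid therefore isn't resting on the heater. I saw no sign that the pin or anything else on the counter had moved.

**Checks that disagreed:**
- **Lean:** the scene camera suggests the lid leans 0.005–0.01 rad (limit 0.15), while the arm's pose shows none. I shifted the lid 0.5 mm backwards to allow for part of that.
- **Network points:** most of the points the trained networks reported for the lid agreed within about 3 mm, but two were clearly wrong. One was the wrist camera's `heater_bore`, the other the scene camera's `lid_end_right`. I relied on the depth measurements instead.

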